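# Click the run timer to its pointer and press start

## Task

Set the run timer: with a fingertip, flick its flat thumbwheel on clockwise (seen from above), click by click, until the wheel's white mark stands at the white pointer on the timer's case, without going past it. Then press the flat start button on the wooden box, fully down, and let it go; leave the mushroom-headed stop button and the things lying about alone.

Things in the scene. Friction and masses are not known exactly. Their poses are not given: they have to be found in the camera images.
- timer: The run timer's case: blue box 176 x 176 mm, 50 mm high, fixed to the bench; origin at the centre of its underside. The thumbwheel lies flat on top of it, turning about the case's upright centre line. The case's -x axis points from that line to the white pointer.
- wheel_center (a point): The thumbwheel, on its axis at the top of the hub. Grey hub of 42 mm radius with eight radial blades (fins 8 mm thick, 45 degrees apart) out to 66 mm from the axis, to be pushed on their flat sides; 25 mm or more free between neighbours. Blades stand from 56 to 76 mm above the bench, the hub to 78 mm. The frame turns with the wheel: its -x axis runs along the marked blade.
- wheel_mark (a point): The white mark: a white line on the hub from the axis outward and on along the top of one blade; this point is on that blade's top, 60 mm from the wheel's axis.
- pointer (a point): White arrow painted on top of the case, 50 mm above the bench and 78 mm from the wheel's axis, on the side roughly nearest the robot. The wheel is set when the marked blade stands over the line from the axis to this arrow; other blades then stand at every 45 degrees from it, as they do at every click.
- wheel (a joint): Wheel angle in rad: 0 with the mark at the pointer, growing clockwise seen from above. Clicks are 0.785 rad (45 deg) apart; it starts 2 to 5 clicks short (negative). A click takes about 3 N at a blade; past half-way (22 deg) it snaps on into the next, short of that it springs back. Pushed on, it runs past the pointer; the other way it meets a stop at -4.4.
- start_top (a point): Middle of the top of the start button: flat-topped black push button, 32 mm across, in a steel collar 48 mm across and 12 mm high, on a fixed wooden box 90 x 150 mm and 60 mm high. The button's top stands 10 mm above the collar, 82 mm above the bench. It goes straight down.
- start (a joint): Travel of the start button in m: 0 released, 0.006 fully down (about 5 N); it springs back.
- stop_top (a point): Middle of the top of the stop button: black mushroom head 46 mm across on the same box, 76 mm from the start button, top 96 mm above the bench. Not to be pressed.
- stop (a joint): Travel of the stop button in m: 0 released, 0.006 fully down.
- tape: Bystander: loose roll of masking tape lying flat, 100 mm across, 25 mm high; origin at the centre of its underside.
- jar: Bystander: loose glass jar with a lid, 64 mm across, 75 mm high; origin at the centre of its underside.
- padlock: Bystander: loose brass padlock lying flat, about 65 x 34 mm, 18 mm high; origin under the middle of its brass body.
Mind the look-alikes: they are no part of the job. Of the things that look like the part that bears start_top, take the one that is farthest from the robot's base at the start.

How it is judged (in metres and radians):
On the way, in this order (a step that is already met when the one before it is completed fails the run):
1. the wheel rests in the click at which its mark stands at the pointer (value of joint wheel between -0.2 and 0.2 rad and velocity of joint wheel between -0.1 and 0.1 rad/s), for 0.2 s.
2. the start button is pressed down (value of joint start above 0.0045 m), for 0.05 s.
At the end, for the whole second after the job is handed in: The wheel rests within 0.2 rad (11 degrees) of the pointer, both buttons are up (within 1.5 mm), the jar stands and no bystander is more than 20 mm from its place (value of joint wheel between -0.2 and 0.2 rad and value of joint each of start, stop below 0.0015 m and distance of each of tape, jar, padlock from where it was at the start of the episode below 0.02 m and angle between jar's own z axis and vertical below 0.2 rad); the robot touches nothing.
It fails at once if the wheel is clicked past the pointer (value of joint wheel above 0.5 rad).
It fails at once if start is pressed before the wheel is at the pointer (value of joint start above 0.003 m and value of joint wheel below -0.35 rad).
It fails at once if the stop button is pressed (value of joint stop above 0.003 m).
It fails at once if a bystander is pushed away, lifted or knocked over (distance of any of tape, jar, padlock from where it was at the start of the episode above 0.02 m).
It also fails if it takes over 67 s, if anything falls off the work surface, if the arm or the gripper's body presses on something with over 40 N, if the wrist force passes 120 N, or if a joint passes its speed limit or range.

## Robot

A 6-joint arm with a two-finger parallel gripper is mounted at the origin on the work surface. World frame = base frame: x ahead of the robot, y to its left, z up, the work surface at z = 0. Lengths are in m, angles in degrees, forces in N, time in s.
With the tool pointing down it reaches from about 0.4 to 0.825 m from the base axis. Payload 7 kg.
Tool frame: the origin (TCP) lies between the finger pads; the fingertips stand 22 mm ahead of it and the grasp point (between the pads) lies 3 mm ahead of it; z points along the fingers, y is the line along which they close (so a half turn about z gives the same grasp; the last joint's range is limited). The gripper opens to 88 mm and grips with 3 to 60 N. Pads are 19 mm wide; open, the fingers measure 130 mm over their backs; the gripper's body (78 mm by 193 mm) begins 47 mm behind the grasp point.
Start: joints at [84.288, 20.546, 0.682, 0, -70.136, -16.507], TCP at [0.255, 0.625, 0.226] pointing down, gripper open.
Joint ranges: [-176.03, 176.03], [-82.01, 121.73], [-58.28, 71.71], [-173.87, 95.51], [-174.79, -0.11], [-173.66, 173.66]. Speed limits (degrees/s): [136.94, 136.94, 172.46, 180, 180, 180].

## Interface

Orientations are given as [roll, pitch, yaw] about the fixed x, y, z axes, in that order (R = Rz(yaw) Ry(pitch) Rx(roll)).
In Python, from plant import ctrl gives the robot as it stands.
- The arm moves only by the tool apply_moves, never from a script. Its argument "targets" is a list of rows, each an object with "travel": the shift along the tool's x, y, z in mm, a list of three; "roll": the turn about the tool's z in degrees; "jaw": the finger opening in mm, from 0 to 87.6. In form: [{"travel": [tx, ty, tz], "roll": roll, "jaw": jaw}, ...]. A call has 1 to 10 rows; each row shifts and turns the commanded pose from where the row before left it, along the tool's axes as they then stand; what a row does not reach is not made up. A row lasts 1/10 s, in which the tool goes at most 50 mm and 8.59 degrees, less where a joint would pass 70% of its speed; a pose out of reach is approached as far as the arm can. A call with a gripper value outside its range is refused whole. The fingers move at their own pace and stop on an object; the grip force is fixed at half the most. Time passes only in rows, so rows that do not move let the fingers close. It gives the time, the measured TCP pose, the force, the opening and the grip force at its end, in the units of the state.
- ctrl.get_obs(): the state, without advancing time (a new reading comes with each control period).
- ctrl.snapshot(name): name is "scene" or "top" or "wrist"; returns the picture (420x560x3 uint8, red, green, blue); there is no depth.
- ctrl.calibration(name): a dict with "K" (3x3 intrinsics, pixels), "dist_coeffs" ([k1, k2, p1, p2, k3] as OpenCV has them; the pictures are not rectified), "extrinsics" (4x4, takes a point from camera to world coordinates); the wrist camera has in their place "hand_eye" (4x4, takes a point from camera to tool coordinates, whose origin is the TCP and whose axes are the flange's). Camera axes: x right, y down, z forward; pixel columns grow to the right and rows downward; lengths in m; the calibration is good to about 2 mm. A picture is of the moment at which its call begins: read the wrist's pose just before it. calibration takes no time and is no camera call.
- ctrl.close_job(): hands the job in; it is judged then, once.
The state is a dict: "clock": time; "joint_pos": joint angles; "qvel": joint speeds; "tau": joint torques, N m; "tool_pos": TCP position; "orientation": TCP orientation; "force": force on the tool from outside, world axes, zero at the start; "moment": the same for the moment, N m; "opening": finger opening in m; "gripper_force": force on a finger pad.
Only numpy, scipy, OpenCV 4.12 (cv2) and the standard library are available. Lean on these libraries where they do the work, as an engineer would, in place of code of your own. Each camera call takes 0.05 s, during which the arm holds its last target. There are 200 camera calls.

## Working session

There is one attempt and no reset: what is moved stays moved. The work goes in short steps, Python scripts to look and compute and a tool call to move; the robot and the scene stay as the last step left them, time stands still between calls to the robot, and variables do not carry over. Pictures are saved under pics/ and viewed, at most 10 in all, crops included, and the job is handed in when it is done.

Besides the shell and the picture viewer there is one more tool, called after ">>>" as name(argument=value, ...) on one line, values as JSON. apply_moves: Moves the arm, as the interface text tells. Its arguments: {"type":"object","properties":{"targets":{"type":"array","items":{"type":"object","properties":{"travel":{"type":"array","items":{"type":"number"}},"roll":{"type":"number"},"jaw":{"type":"number"}}}}},"required":["targets"]}

```bash
mkdir -p pics
python3 - <<'E'
from plant import ctrl
import cv2
o=ctrl.get_obs();print(o)
for n in("scene","top"):
    cv2.imwrite(f"pics/{n}0.png",ctrl.snapshot(n)[:,:,::-1]); c=ctrl.calibration(n);print(n,c)
print(ctrl.calibration("wrist"))
E
```

```text
{'clock': 0.0, 'joint_pos': array([ 8.42876294e+01,  2.05916750e+01,  6.34265298e-01, -2.06793158e-02,
       -7.01382417e+01, -1.65066774e+01]), 'qvel': array([-0.07991205, -0.00140495, -0.02110704,  0.05605294,  0.09868691,
       -0.03254864]), 'tau': array([-4.30179380e-04, -5.82731795e+01,  2.93040276e+01,  6.99705765e+00,
        6.80319834e-03, -1.55247690e-04]), 'tool_pos': array([0.25508752, 0.62439996, 0.22482198]), 'orientation': array([ 1.79902767e+02, -8.54111793e-03, -2.22260828e+01]), 'force': array([-0.47088051, -0.4655143 ,  0.54805265]), 'moment': array([ 0.0207158 , -0.02440431, -0.01776837]), 'gripper_force': 0.0, 'opening': 0.08774871319370384}
scene {'K': array([[452.82624464,   0.        , 275.86318552],
       [  0.        , 452.82624464, 205.85415164],
       [  0.        ,   0.        ,   1.        ]]), 'dist_coeffs': array([-0.0486797,  0.       ,  0.       ,  0.       ,  0.       ]), 'extrinsics': array([[ 0.50423463,  0.5540184 , -0.66242815,  1.31590554],
       [ 0.86347937, -0.33436609,  0.37762773, -0.41910752],
       [-0.01228079, -0.76240602, -0.64
[... 497 characters left out ...]
92703, -0.98999013,  1.15769849],
       [ 0.        ,  0.        ,  0.        ,  1.        ]])}
{'K': array([[356.01297771,   0.        , 279.18208049],
       [  0.        , 356.01297771, 204.55487524],
       [  0.        ,   0.        ,   1.        ]]), 'dist_coeffs': array([-0.07328303,  0.        ,  0.        ,  0.        ,  0.        ]), 'hand_eye': array([[ 7.20498539e-04, -9.51492678e-01, -3.07670547e-01,
         8.44662749e-02],
       [ 9.99999473e-01,  4.60458891e-04,  9.17783319e-04,
         1.37460212e-03],
       [-7.31594469e-04, -3.07671046e-01,  9.51492508e-01,
        -1.59542120e-01],
       [ 0.00000000e+00,  0.00000000e+00,  0.00000000e+00,
         1.00000000e+00]])}
```

View pics/scene0.png

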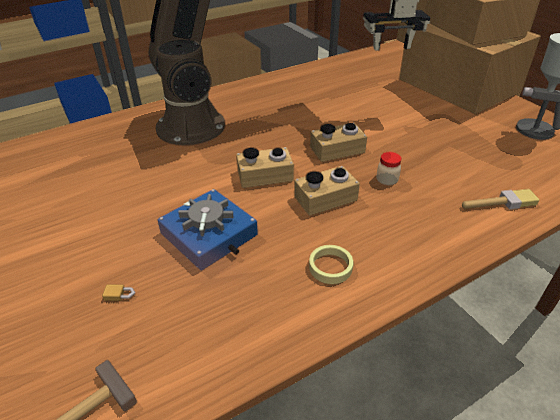

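View pics/top0.png

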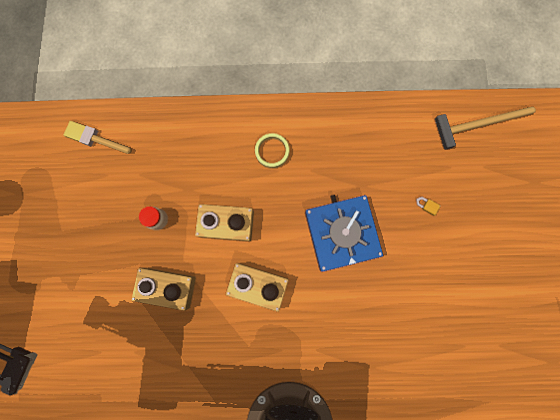

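The top view shows three boxes: A start (209,220), B start (146,287) and C start (243,283). The timer wheel is at about (345,232), with its mark pointing to about (356,214) and the pointer at (352,262). I'll compute the box distances from the base and enlarge the crops.

```bash
cat > h.py <<'E'
import numpy as np, cv2
from plant import ctrl
def ray(n,uv,T=None):
    c=ctrl.calibration(n); E=c["extrinsics"] if T is None else T
    p=cv2.undistortPoints(np.array([[uv]],float),c["K"],c["dist_coeffs"])[0,0]
    return E[:3,3],E[:3,:3]@np.r_[p,1]
def atz(n,uv,z,T=None):
    o,d=ray(n,uv,T); return o+d*(z-o[2])/d[2]
def tri(r1,r2):
    (a,d),(b,e)=r1,r2
    s=np.linalg.lstsq(np.c_[d,-e],b-a,rcond=None)[0]
    return (a+s[0]*d+b+s[1]*e)/2, np.linalg.norm(a+s[0]*d-b-s[1]*e)
def wristT():
    from scipy.spatial.transform import Rotation as R
    o=ctrl.get_obs();T=np.eye(4);T[:3,:3]=R.from_euler('xyz',o["orientation"],degrees=True).as_matrix();T[:3,3]=o["tool_pos"]
    return T@ctrl.calibration("wrist")["hand_eye"]
E
python3 - <<'E'
from h import *
for n,uv in dict(A=(209,220),B=(146,287),C=(243,283)).items():
    p=atz("top",uv,.082);print(n,p,np.hypot(*p[:2]))
print(atz("top",(345,232),.078),atz("top",(356,214),.076),atz("top",(352,262),.05),atz("top",(150,217),.075),atz("top",(272,150),.012))
t=cv2.imread("pics/top0.png");s=cv2.imread("pics/scene0.png")
a=cv2.resize(t[185:285,190:390],(800,400),interpolation=2)
b=np.hstack([cv2.resize(s[180:270,155:265],(400,327),interpolation=2)[:200*2],cv2.resize(s[130:220,290:400],(400,327),interpolation=2)])
cv2.imwrite("pics/a.png",a);cv2.imwrite("pics/b.png",b)
E
```

```text
A [0.55510408 0.2029331  0.082     ] 0.5910350065706933
B [0.38069674 0.36985351 0.082     ] 0.5307745569343465
C [0.3866374  0.11263698 0.082     ] 0.4027102780503536
[ 0.51507895 -0.16066464  0.078     ] [ 0.56301075 -0.19253908  0.076     ] [ 0.43536162 -0.18013403  0.05      ] [0.56769567 0.36588563 0.075     ] [0.76473776 0.03280598 0.012     ]
```

View pics/a.png

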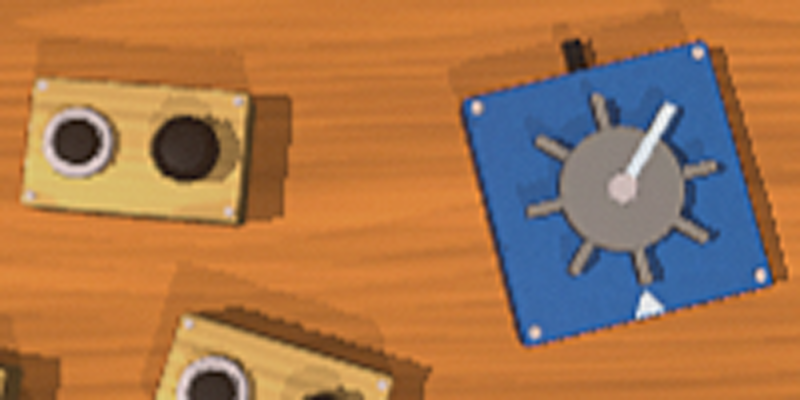

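View pics/b.png

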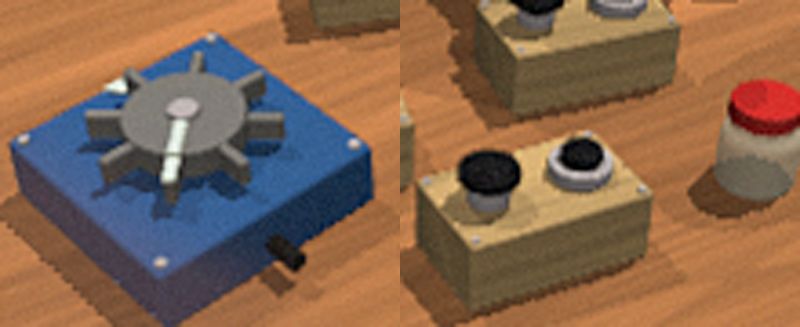

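Box A is farthest, at 0.591 m against 0.531 (B) and 0.403 (C), so its start button is the one to press: top (209.5,220.5), scene (340,171.3). The mark needs three clicks clockwise. Next I'll triangulate.

Run:
```python
from h import *
for n,a,b in [("hub",(345.75,232),(205.6,209.2)),("start",(209.5,220.5),(340,171.3)),("stop",(236.5,222),(314.7,177)),("mark",(357.25,212),(202,230))]:
    print(n,tri(ray("top",a),ray("scene",b)))
c=atz("top",(345.75,232),.078)
print(c,atz("top",(209.5,220.5),.082),atz("top",(236.5,222),.096))
# blade tips from crop at z=.076, angle folded to 45
for u,v in [(669,108),(717,165),(705,235),(645,278),(577,270),(532,210),(541,142),(597,98)]:
    p=atz("top",(u/4+190,v/4+185),.076)-c; print(np.degrees(np.arctan2(p[1],p[0]))%360,np.hypot(*p[:2]))
p=atz("top",(352.5,260.75),.05)-c; print(np.degrees(np.arctan2(p[1],p[0]))%360,np.hypot(*p[:2]))
cor=[atz("top",(u/4+190,v/4+185),.05) for u,v in [(478,106),(698,52),(761,274),(535,332)]];print(np.mean(cor,0))
```

```text
hub (array([ 0.51618757, -0.16032201,  0.07653293]), np.float64(0.0054802488813515534))
start (array([0.55653467, 0.20642415, 0.07457117]), np.float64(0.007652684978131646))
stop (array([0.54956125, 0.13145386, 0.08060431]), np.float64(0.0055195985833673125))
mark (array([ 0.57046405, -0.19444034,  0.06859038]), np.float64(0.006383425714156211))
[ 0.51503351 -0.16266357  0.078     ] [0.55372256 0.20157681 0.082     ] [0.54655707 0.12702452 0.096     ]
327.8700544192492 0.06296230363659304
282.4852362928282 0.06534200038646515
238.78753385309133 0.0625323656273849
191.64090728261613 0.06120512664901146
148.79340100823077 0.06274540643368703
102.19086373087785 0.06239904281935266
58.814447899771686 0.06239185949962874
13.437017458928288 0.06295373397751058
193.95553411921355 0.07866311064984732
[ 0.51592375 -0.16313868  0.05      ]
```

>>> apply_moves(targets=[{"travel":[26.2,28.2,0],"roll":0,"jaw":0},{"travel":[26.2,28.2,0],"roll":0,"jaw":0},{"travel":[26.2,28.2,0],"roll":0,"jaw":0},{"travel":[26.2,28.2,0],"roll":0,"jaw":0},{"travel":[26.2,28.2,0],"roll":0,"jaw":0},{"travel":[26.2,28.2,0],"roll":0,"jaw":0},{"travel":[26.2,28.2,0],"roll":0,"jaw":0},{"travel":[26.2,28.2,0],"roll":0,"jaw":0},{"travel":[26.2,28.2,0],"roll":0,"jaw":0},{"travel":[26.2,28.2,0],"roll":0,"jaw":0}])

```text
clock: 1.1
tool_pos: [0.3912, 0.2631, 0.2256]
orientation: [180.0, 0.0, -22.2]
force: [-0.2, 0.6, -0.7]
opening: 0.0134
gripper_force: 0.0
```

>>> apply_moves(targets=[{"travel":[26.2,28.2,0],"roll":0,"jaw":0},{"travel":[26.2,28.2,0],"roll":0,"jaw":0},{"travel":[26.2,28.2,0],"roll":0,"jaw":0},{"travel":[26.2,28.2,0],"roll":0,"jaw":0},{"travel":[26.2,28.2,0],"roll":0,"jaw":0},{"travel":[26.2,28.2,0],"roll":0,"jaw":0},{"travel":[26.2,28.2,0],"roll":0,"jaw":0},{"travel":[26.2,28.2,0],"roll":0,"jaw":0},{"travel":[26.2,28.2,0],"roll":0,"jaw":0},{"travel":[26.2,28.2,0],"roll":0,"jaw":0}])

```text
clock: 2.1
tool_pos: [0.5272, -0.0971, 0.2256]
orientation: [180.0, 0.0, -22.2]
force: [0.1, 0.7, 0.8]
opening: 0.0004
gripper_force: 0.0
```

>>> apply_moves(targets=[{"travel":[0,0,0],"roll":-6.5,"jaw":0},{"travel":[0,0,0],"roll":-6.5,"jaw":0},{"travel":[0,0,0],"roll":0,"jaw":0},{"travel":[0,0,0],"roll":0,"jaw":0}])

```text
clock: 2.5
tool_pos: [0.5269, -0.0954, 0.2256]
orientation: [180.0, 0.0, -9.4]
force: [-0.2, -0.3, 0.4]
opening: 0.0005
gripper_force: 0.0
```

Run:
```python
from h import *
T=wristT();np.save("T1.npy",T);im=ctrl.snapshot("wrist");o=ctrl.get_obs();print(o["tool_pos"],o["orientation"],o["joint_pos"],o["opening"],o["clock"])
cv2.imwrite("pics/w1.png",im[:,:,::-1])
```

```text
[ 0.52691322 -0.09525371  0.22567455] [ 1.79997773e+02  1.29419185e-02 -9.37552527e+00] [ 1.07408741e+01  7.40437530e+00 -1.69067388e+01 -2.58925522e-03
 -6.57018042e+01  6.98846666e+01] 0.0004169372071492217 2.55
```

View pics/w1.png

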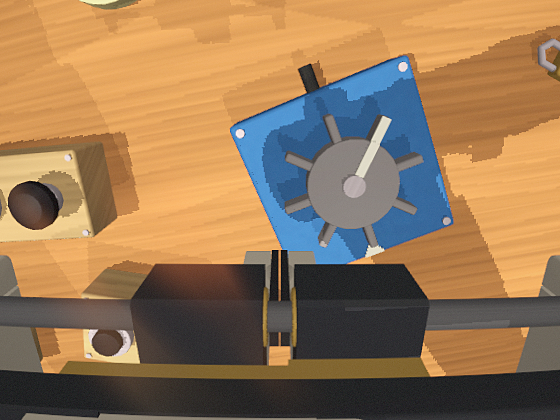

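The wrist view shows the hub axis at (354,186), the mark tip at (386,119) and case screws at (240,133), (404,67) and (447,221).

Run:
```python
from h import *
T=np.load("T1.npy")
c=atz("wrist",(354,187),.078,T);print(c)
print(tri(ray("wrist",(354,187),T),ray("top",(345.75,232))))
a=atz("wrist",(240,133),.05,T);b=atz("wrist",(447,221),.05,T);print((a+b)/2)
for q in [(386,119),(330,117),(288,157),(287,208),(420,158),(414,210)]:
    p=atz("wrist",q,.076,T)-c;print(np.degrees(np.arctan2(p[1],p[0]))%45,np.hypot(*p[:2]))
```

```text
[ 0.5169058  -0.16342123  0.078     ]
(array([ 0.51543789, -0.16379423,  0.0731963 ]), np.float64(0.0008963902964020658))
[ 0.51743234 -0.16405423  0.05      ]
13.433763729840017 0.0645526719981498
11.933238918386142 0.06553937421438039
11.449344062468313 0.06498270933729366
9.522278823937384 0.06325134931815889
14.998948503127878 0.06353581642547074
14.443686107352107 0.06223275256053292
```

>>> apply_moves(targets=[{"travel":[1,1,25],"roll":0,"jaw":0},{"travel":[0,0,25],"roll":0,"jaw":0},{"travel":[0,0,25],"roll":0,"jaw":0},{"travel":[0,0,25],"roll":0,"jaw":0},{"travel":[0,0,15],"roll":0,"jaw":0},{"travel":[0,0,10],"roll":0,"jaw":0},{"travel":[0,0,8],"roll":0,"jaw":0},{"travel":[0,0,8],"roll":0,"jaw":0},{"travel":[0,0,0],"roll":0,"jaw":0}])

```text
clock: 3.45
tool_pos: [0.5275, -0.0965, 0.0841]
orientation: [180.0, 0.1, -9.2]
force: [-0.5, -1.0, 0.7]
opening: 0.0003
gripper_force: 0.0
```

>>> apply_moves(targets=[{"travel":[5.9,0.26,0],"roll":5,"jaw":0},{"travel":[5.9,0.26,0],"roll":5,"jaw":0},{"travel":[5.9,0.26,0],"roll":5,"jaw":0},{"travel":[5.9,0.26,0],"roll":5,"jaw":0},{"travel":[5.9,0.26,0],"roll":5,"jaw":0},{"travel":[5.9,0.26,0],"roll":5,"jaw":0},{"travel":[5.9,0.26,0],"roll":5,"jaw":0},{"travel":[5.9,0.26,0],"roll":5,"jaw":0},{"travel":[5.9,0.26,0],"roll":5,"jaw":0},{"travel":[0,0,0],"roll":0,"jaw":0}])

```text
clock: 4.45
tool_pos: [0.5727, -0.1242, 0.0854]
orientation: [-179.9, -0.0, -54.3]
force: [-1.4, 0.9, 0.5]
opening: 0.0004
gripper_force: 0.0
```

Run:
```python
from h import *
T=wristT();np.save("T2.npy",T);im=ctrl.snapshot("wrist")
s=ctrl.snapshot("scene")[170:275,150:270]
out=np.hstack([cv2.resize(im,(480,360)),cv2.resize(s,(320,280))[:280].copy() if 0 else cv2.copyMakeBorder(cv2.resize(s,(320,280)),0,80,0,0,0)])
cv2.imwrite("pics/w2.png",out[:,:,::-1])
```

```text
(no output)
```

View pics/w2.png

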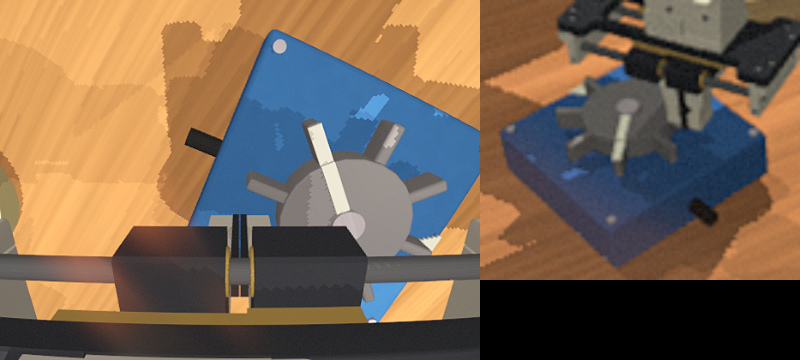

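Run:
```python
from h import *
T=np.load("T2.npy");k=560/480
c=atz("wrist",(349*k,224*k),.078,T);print(c)
for q in [(313,125),(392,128),(443,184),(250,183)]:
    p=atz("wrist",(q[0]*k,q[1]*k),.076,T)-c;print(np.degrees(np.arctan2(p[1],p[0]))%360,np.hypot(*p[:2]))
o=ctrl.get_obs();print(o["tool_pos"],o["orientation"],o["force"])
```

```text
[ 0.51718879 -0.16392141  0.078     ]
329.3770950066782 0.06563379055809522
287.7892966902789 0.061844794104082036
239.6659692966811 0.06203712139027326
12.641100740658768 0.0663362486387151
[ 0.57208823 -0.12386134  0.08517023] [-1.79969092e+02 -1.79969070e-02 -5.41012448e+01] [-0.63916222  1.18641523 -0.68848344]
```

The wheel hasn't advanced: the mark is still at 329°, so the finger slipped past the blade's end. I'll feel my way inward toward the hub in small steps.

>>> apply_moves(targets=[{"travel":[0,2,0],"roll":0,"jaw":0},{"travel":[0,2,0],"roll":0,"jaw":0},{"travel":[0,0,0],"roll":0,"jaw":0}])

```text
clock: 4.85
tool_pos: [0.5683, -0.1262, 0.0849]
orientation: [180.0, 0.0, -54.2]
force: [-0.2, 0.2, 0.2]
opening: 0.0003
gripper_force: 0.0
```

>>> apply_moves(targets=[{"travel":[0,1.5,0],"roll":0,"jaw":0},{"travel":[0,1.5,0],"roll":0,"jaw":0},{"travel":[0,0,0],"roll":0,"jaw":0}])

```text
clock: 5.15
tool_pos: [0.5661, -0.128, 0.0848]
orientation: [180.0, 0.0, -54.2]
force: [-0.5, -0.2, 0.5]
opening: 0.0007
gripper_force: 0.0
```

>>> apply_moves(targets=[{"travel":[0,1.5,0],"roll":0,"jaw":0},{"travel":[0,1.5,0],"roll":0,"jaw":0},{"travel":[0,0,0],"roll":0,"jaw":0}])

```text
clock: 5.45
tool_pos: [0.5637, -0.1298, 0.0847]
orientation: [180.0, 0.0, -54.2]
force: [-0.7, 0.1, 0.2]
opening: 0.0005
gripper_force: 0.0
```

Run:
```python
from h import *
T=wristT();np.save("T3.npy",T);im=ctrl.snapshot("wrist");print(ctrl.get_obs()["force"])
s=ctrl.snapshot("scene")[170:260,160:270]
out=np.hstack([cv2.resize(im[180:330,200:400],(400,300)),cv2.resize(s,(400,300),interpolation=2)])
cv2.imwrite("pics/w3.png",out[:,:,::-1])
```

```text
[-0.08640298 -0.67045514 -0.02304722]
```

View pics/w3.png

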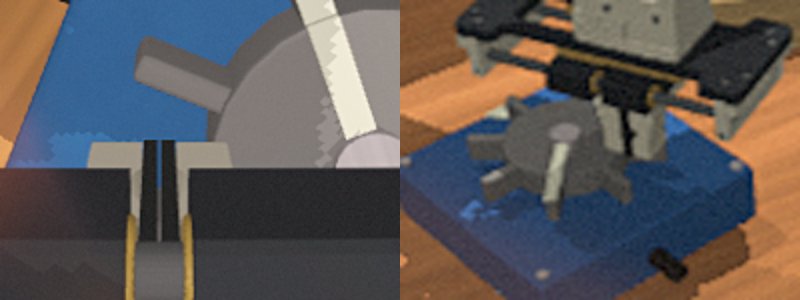

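Run:
```python
from h import *
c=ctrl.calibration("scene");W=np.linalg.inv(c["extrinsics"])
o=ctrl.get_obs();p0=o["tool_pos"];ps=np.radians(o["orientation"][2]);X=np.array([np.cos(ps),np.sin(ps),0]);Y=np.array([np.sin(ps),-np.cos(ps),0])
for z in(.0627,.078,.0847,.1):
  for y in(-.02,0,.02):
    p=np.r_[p0[:2],z]+y*Y+.0095*X
    uv=cv2.projectPoints(p[None],cv2.Rodrigues(W[:3,:3])[0],W[:3,3],c["K"],c["dist_coeffs"])[0].ravel()
    print(z,y,((uv-[160,170])*[400/110,300/90]+[400,0]).round())
```

```text
0.0627 -0.02 [657. 184.]
0.0627 0 [629. 177.]
0.0627 0.02 [603. 169.]
0.078 -0.02 [655. 168.]
0.078 0 [627. 161.]
0.078 0.02 [600. 153.]
0.0847 -0.02 [654. 161.]
0.0847 0 [626. 153.]
0.0847 0.02 [599. 146.]
0.1 -0.02 [652. 144.]
0.1 0 [624. 137.]
0.1 0.02 [597. 129.]
```

Both views put the real fingertips near TCP height, about 20 mm higher than I assumed, so the finger passed over the blades. I'll back out to radius 68 mm and descend in small steps, watching the force.

>>> apply_moves(targets=[{"travel":[0,-5,0],"roll":0,"jaw":0},{"travel":[0,-5,0],"roll":0,"jaw":0},{"travel":[0,0,5],"roll":0,"jaw":0},{"travel":[0,0,4],"roll":0,"jaw":0},{"travel":[0,0,0],"roll":0,"jaw":0}])

```text
clock: 6.05
tool_pos: [0.5713, -0.1238, 0.0747]
orientation: [179.9, 0.1, -54.2]
force: [-0.1, -0.9, -0.1]
opening: 0.0003
gripper_force: 0.0
```

>>> apply_moves(targets=[{"travel":[0,0,2],"roll":0,"jaw":0},{"travel":[0,0,2],"roll":0,"jaw":0},{"travel":[0,0,0],"roll":0,"jaw":0}])

```text
clock: 6.35
tool_pos: [0.5717, -0.1239, 0.0715]
orientation: [180.0, 0.0, -54.2]
force: [-0.0, 0.5, 0.3]
opening: 0.0003
gripper_force: 0.0
```

>>> apply_moves(targets=[{"travel":[0,0,1.5],"roll":0,"jaw":0},{"travel":[0,0,1.5],"roll":0,"jaw":0},{"travel":[0,0,0],"roll":0,"jaw":0}])

```text
clock: 6.65
tool_pos: [0.5718, -0.1239, 0.0686]
orientation: [180.0, 0.0, -54.2]
force: [-0.2, 0.5, -0.3]
opening: -0.0001
gripper_force: 0.0
```

>>> apply_moves(targets=[{"travel":[0,0,1.5],"roll":0,"jaw":0},{"travel":[0,0,1.5],"roll":0,"jaw":0},{"travel":[0,0,0],"roll":0,"jaw":0}])

```text
clock: 6.95
tool_pos: [0.5718, -0.1238, 0.0655]
orientation: [180.0, 0.0, -54.2]
force: [0.1, 0.0, -1.1]
opening: 0.0004
gripper_force: 0.0
```

>>> apply_moves(targets=[{"travel":[0,0,1.5],"roll":0,"jaw":0},{"travel":[0,0,1.5],"roll":0,"jaw":0},{"travel":[0,0,0],"roll":0,"jaw":0}])

```text
clock: 7.25
tool_pos: [0.5718, -0.1238, 0.0625]
orientation: [180.0, 0.0, -54.2]
force: [0.2, -0.2, 0.1]
opening: 0.0003
gripper_force: 0.0
```

Run:
```python
from h import *
T=wristT();np.save("T4.npy",T);im=ctrl.snapshot("wrist");print(ctrl.get_obs()["force"],ctrl.get_obs()["tool_pos"])
s=ctrl.snapshot("scene")[170:260,160:270]
out=np.hstack([cv2.resize(im[130:330,200:400],(400,400)),cv2.copyMakeBorder(cv2.resize(s,(400,300),interpolation=2),0,100,0,0,0)])
cv2.imwrite("pics/w4.png",out[:,:,::-1])
```

```text
[-0.38141759 -0.35914189 -0.44001865] [ 0.57187839 -0.12381224  0.06263209]
```

View pics/w4.png

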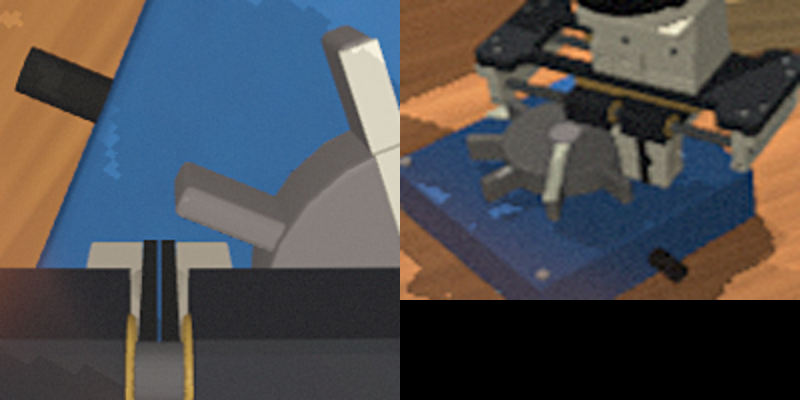

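The fingertips now sit beside the blades, below blade-top level at scene crop (660,187). The marked blade and its neighbour are visible in the wrist crop. Now I'll push one click.

>>> apply_moves(targets=[{"travel":[5.9,0.26,0],"roll":5,"jaw":0},{"travel":[5.9,0.26,0],"roll":5,"jaw":0},{"travel":[5.9,0.26,0],"roll":5,"jaw":0},{"travel":[5.9,0.26,0],"roll":5,"jaw":0}])

```text
clock: 7.75
tool_pos: [0.5819, -0.1448, 0.0627]
orientation: [180.0, 0.0, -74.4]
force: [-1.2, 3.0, 0.6]
opening: 0.0004
gripper_force: 1.0
```

>>> apply_moves(targets=[{"travel":[5.9,0.26,0],"roll":5,"jaw":0},{"travel":[5.9,0.26,0],"roll":5,"jaw":0},{"travel":[5.9,0.26,0],"roll":5,"jaw":0},{"travel":[5.9,0.26,0],"roll":5,"jaw":0},{"travel":[5.9,0.26,0],"roll":5,"jaw":0},{"travel":[0,0,0],"roll":0,"jaw":0},{"travel":[0,0,0],"roll":0,"jaw":0}])

```text
clock: 8.45
tool_pos: [0.5839, -0.1742, 0.0628]
orientation: [-180.0, 0.0, -99.1]
force: [-0.7, 0.3, -0.5]
opening: 0.0001
gripper_force: 0.0
```

```bash
cat > mark.py <<'E'
from h import *
# angle of white mark: bright low-saturation pixels on annulus r 10..62 at z~.077, from each camera
C=np.array([.5167,-.1636])
def scan(n,im,T=None):
    c=ctrl.calibration(n);W=np.linalg.inv(c["extrinsics"] if T is None else T)
    th=np.radians(np.arange(0,360,3));r=np.linspace(.012,.060,25)
    P=np.array([[C[0]+a*np.cos(t),C[1]+a*np.sin(t),.077] for t in th for a in r])
    uv=cv2.projectPoints(P,cv2.Rodrigues(W[:3,:3])[0],W[:3,3],c["K"],c["dist_coeffs"])[0].reshape(-1,2).astype(np.float32)
    v=cv2.remap(im,uv[:,0].reshape(len(th),-1),uv[:,1].reshape(len(th),-1),1).min(2)
    s=(v>165).mean(1);i=np.argsort(-s)[:4];print(n,[(int(np.degrees(th[k])+.5),round(float(s[k]),2)) for k in i])
T=wristT();im=ctrl.snapshot("wrist");scan("wrist",im,T)
s=ctrl.snapshot("scene");scan("scene",s);t=ctrl.snapshot("top");scan("top",t)
np.savez("last.npz",w=im,s=s,t=t)
o=ctrl.get_obs();print(o["tool_pos"],o["orientation"][2],o["force"],o["clock"])
E
python3 mark.py
python3 - <<'E'
import sys;sys.argv=['x']
import cv2
src=open('mark.py').read().split("T=wristT")[0];exec(src)
scan("scene",cv2.imread("pics/scene0.png"));scan("top",cv2.imread("pics/top0.png"))
E
```

```text
wrist [(285, 1.0), (288, 1.0), (282, 1.0), (102, 0.64)]
scene [(213, 0.24), (210, 0.16), (216, 0.08), (207, 0.08)]
top [(285, 0.36), (282, 0.28), (288, 0.12), (0, 0.0)]
[ 0.58387132 -0.17402115  0.06278089] -99.11972959256282 [ 0.89553486 -0.56118298  0.19787576] 8.6
scene [(336, 0.96), (333, 0.96), (330, 0.96), (339, 0.6)]
top [(327, 1.0), (330, 1.0), (333, 0.96), (324, 0.56)]
```

The first click worked: the mark moved from about 329° to 285°. Now the second.

>>> apply_moves(targets=[{"travel":[5.9,0.26,0],"roll":5,"jaw":0},{"travel":[5.9,0.26,0],"roll":5,"jaw":0},{"travel":[5.9,0.26,0],"roll":5,"jaw":0},{"travel":[5.9,0.26,0],"roll":5,"jaw":0},{"travel":[5.9,0.26,0],"roll":5,"jaw":0},{"travel":[5.9,0.26,0],"roll":5,"jaw":0},{"travel":[5.9,0.26,0],"roll":5,"jaw":0},{"travel":[5.9,0.26,0],"roll":5,"jaw":0},{"travel":[5.9,0.26,0],"roll":5,"jaw":0},{"travel":[0,0,0],"roll":0,"jaw":0}])

```text
clock: 9.6
tool_pos: [0.5561, -0.2184, 0.0628]
orientation: [180.0, -0.0, -144.3]
force: [-0.1, -0.1, -0.8]
opening: 0.0005
gripper_force: 0.0
```

```bash
python3 mark.py
```

```text
wrist [(147, 1.0), (237, 1.0), (240, 1.0), (195, 0.96)]
scene [(72, 0.04), (75, 0.04), (78, 0.04), (81, 0.04)]
top [(237, 0.32), (234, 0.2), (0, 0.0), (3, 0.0)]
[ 0.55690834 -0.21814246  0.06286247] -144.0480369243531 [ 0.77080952 -1.29524671 -0.07933949] 9.75
```

The top camera has the mark at about 237°, which is two clicks. Now the third and last.

>>> apply_moves(targets=[{"travel":[5.9,0.26,0],"roll":5,"jaw":0},{"travel":[5.9,0.26,0],"roll":5,"jaw":0},{"travel":[5.9,0.26,0],"roll":5,"jaw":0},{"travel":[5.9,0.26,0],"roll":5,"jaw":0},{"travel":[5.9,0.26,0],"roll":5,"jaw":0},{"travel":[5.9,0.26,0],"roll":5,"jaw":0},{"travel":[5.9,0.26,0],"roll":5,"jaw":0},{"travel":[5.9,0.26,0],"roll":5,"jaw":0},{"travel":[5.9,0.26,0],"roll":5,"jaw":0},{"travel":[0,0,0],"roll":0,"jaw":0}])

```text
clock: 10.75
tool_pos: [0.5058, -0.2299, 0.0629]
orientation: [180.0, -0.0, 170.8]
force: [0.3, -0.9, 0.5]
opening: 0.0007
gripper_force: 0.0
```

>>> apply_moves(targets=[{"travel":[0,0,-10],"roll":0,"jaw":0},{"travel":[0,0,-20],"roll":0,"jaw":0},{"travel":[0,0,-30],"roll":0,"jaw":0},{"travel":[0,0,-30],"roll":0,"jaw":0},{"travel":[0,0,-30],"roll":0,"jaw":0},{"travel":[0,0,0],"roll":0,"jaw":0}])

```text
clock: 11.35
tool_pos: [0.5092, -0.2309, 0.1882]
orientation: [-179.9, 0.5, 171.0]
force: [1.1, 0.1, -1.0]
opening: 0.0004
gripper_force: 0.0
```

```bash
python3 mark.py; python3 -c "
import numpy as np,cv2
d=np.load('last.npz');out=np.hstack([cv2.resize(d['s'][170:270,150:270],(400,333)),cv2.resize(d['w'],(400,333))])
cv2.imwrite('pics/w5.png',out[:,:,::-1])"
```

```text
wrist [(189, 1.0), (192, 1.0), (195, 1.0), (102, 0.96)]
scene [(192, 1.0), (189, 0.96), (195, 0.96), (186, 0.68)]
top [(342, 0.8), (345, 0.76), (339, 0.72), (189, 0.68)]
[ 0.50625602 -0.23003865  0.1830417 ] 170.88242743382048 [-0.38987564 -0.09884132 -0.34576524] 11.5
```

View pics/w5.png

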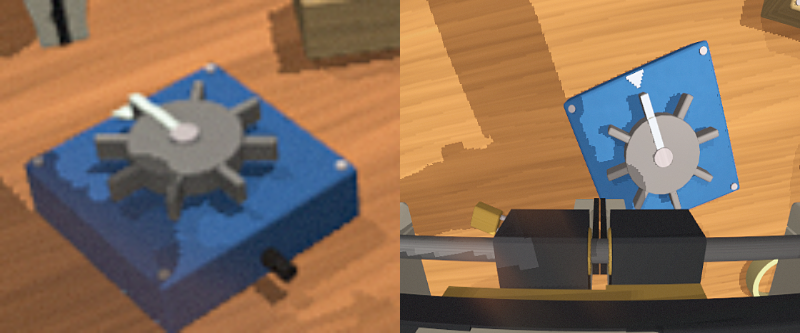

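The mark now stands at the pointer (192°, against the pointer's 194°; scene crop mark tip (135,100), arrow (122,112)). Next I'll move over start button A.

>>> apply_moves(targets=[{"travel":[2,43.4,0],"roll":0,"jaw":0},{"travel":[2,43.4,0],"roll":0,"jaw":0},{"travel":[2,43.4,0],"roll":0,"jaw":0},{"travel":[2,43.4,0],"roll":0,"jaw":0},{"travel":[2,43.4,0],"roll":0,"jaw":0},{"travel":[2,43.4,0],"roll":0,"jaw":0},{"travel":[2,43.4,0],"roll":0,"jaw":0},{"travel":[2,43.4,0],"roll":0,"jaw":0},{"travel":[2,43.4,0],"roll":0,"jaw":0},{"travel":[2,43.4,0],"roll":0,"jaw":0}])

```text
clock: 12.5
tool_pos: [0.5554, 0.2031, 0.1817]
orientation: [-179.9, -0.1, 170.9]
force: [0.2, -0.5, 0.9]
opening: 0.0003
gripper_force: 0.0
```

>>> apply_moves(targets=[{"travel":[0,0,0],"roll":-7.8,"jaw":0},{"travel":[0,0,0],"roll":-7.8,"jaw":0},{"travel":[0,0,0],"roll":-7.8,"jaw":0},{"travel":[0,0,0],"roll":-7.8,"jaw":0},{"travel":[0,0,0],"roll":-7.8,"jaw":0},{"travel":[0,0,0],"roll":-7.8,"jaw":0},{"travel":[0,0,0],"roll":-7.8,"jaw":0},{"travel":[0,0,0],"roll":-7.8,"jaw":0},{"travel":[0,0,0],"roll":-7.8,"jaw":0},{"travel":[0,0,0],"roll":-7.8,"jaw":0}])

```text
clock: 13.5
tool_pos: [0.5554, 0.2011, 0.1814]
orientation: [179.9, -0.1, -110.8]
force: [0.5, 0.4, -0.7]
opening: 0.0005
gripper_force: 0.0
```

>>> apply_moves(targets=[{"travel":[0,0,0],"roll":-7.8,"jaw":0},{"travel":[0,0,0],"roll":-7.8,"jaw":0},{"travel":[0,0,0],"roll":0,"jaw":0},{"travel":[0,0,0],"roll":0,"jaw":0}])

```text
clock: 13.9
tool_pos: [0.5556, 0.2012, 0.1819]
orientation: [179.9, -0.1, -95.8]
force: [-0.1, -0.6, -0.7]
opening: 0.0001
gripper_force: 0.0
```

Run:
```python
from h import *
T=wristT();np.save("T6.npy",T);im=ctrl.snapshot("wrist");o=ctrl.get_obs();print(o["tool_pos"],o["orientation"],o["joint_pos"],o["clock"])
s=ctrl.snapshot("scene")
cv2.imwrite("pics/w6.png",np.hstack([cv2.resize(im,(480,360)),cv2.resize(s[110:245,280:400],(320,360))])[:,:,::-1])
```

```text
[0.55569599 0.20125813 0.1820909 ] [ 1.79946048e+02 -4.72802515e-02 -9.58067042e+01] [ 3.88428949e+01  1.45842340e+01 -1.37554024e+01 -4.85908331e-03
 -6.17319730e+01 -4.46473174e+01] 13.95
```

View pics/w6.png

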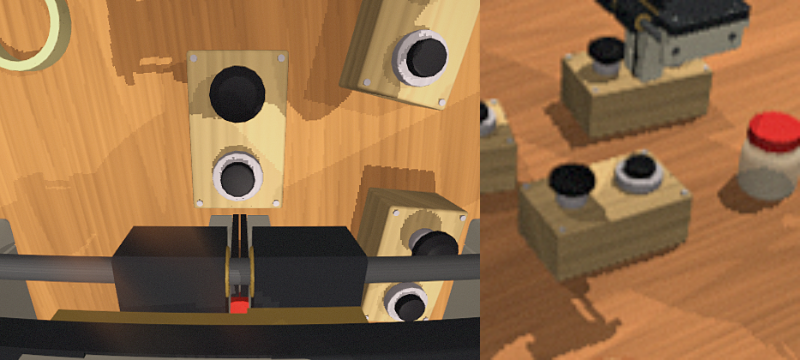

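The wrist view shows A's start button at (238,178) and its stop at (237,94). I'll check the button position from the wrist pose.

Run:
```python
from h import *
T=np.load("T6.npy");k=560/480
print(atz("wrist",(238*k,178*k),.082,T),atz("wrist",(237*k,94*k),.096,T),tri(ray("wrist",(238*k,178*k),T),ray("top",(209.5,220.5))))
```

```text
[0.55680759 0.20186089 0.082     ] [0.55004148 0.12833897 0.096     ] (array([0.55595103, 0.20410361, 0.07285588]), np.float64(0.0027630563189409963))
```

>>> apply_moves(targets=[{"travel":[0,1,25],"roll":0,"jaw":0},{"travel":[0,0,25],"roll":0,"jaw":0},{"travel":[0,0,10],"roll":0,"jaw":0},{"travel":[0,0,10],"roll":0,"jaw":0},{"travel":[0,0,4],"roll":0,"jaw":0},{"travel":[0,0,4],"roll":0,"jaw":0},{"travel":[0,0,4],"roll":0,"jaw":0},{"travel":[0,0,0],"roll":0,"jaw":0}])

```text
clock: 14.8
tool_pos: [0.5549, 0.2015, 0.1007]
orientation: [-180.0, 0.0, -95.6]
force: [-0.8, 0.4, 0.6]
opening: 0.0003
gripper_force: 0.0
```

>>> apply_moves(targets=[{"travel":[0,0,3],"roll":0,"jaw":0},{"travel":[0,0,3],"roll":0,"jaw":0},{"travel":[0,0,0],"roll":0,"jaw":0}])

```text
clock: 15.1
tool_pos: [0.5547, 0.2014, 0.0944]
orientation: [180.0, -0.0, -95.6]
force: [0.2, -0.3, -0.1]
opening: 0.0002
gripper_force: 0.0
```

>>> apply_moves(targets=[{"travel":[0,0,2],"roll":0,"jaw":0},{"travel":[0,0,2],"roll":0,"jaw":0},{"travel":[0,0,0],"roll":0,"jaw":0}])

```text
clock: 15.4
tool_pos: [0.5548, 0.2014, 0.0904]
orientation: [180.0, -0.0, -95.6]
force: [0.0, 0.2, -0.2]
opening: 0.0004
gripper_force: 0.0
```

>>> apply_moves(targets=[{"travel":[0,0,2],"roll":0,"jaw":0},{"travel":[0,0,2],"roll":0,"jaw":0},{"travel":[0,0,0],"roll":0,"jaw":0}])

```text
clock: 15.7
tool_pos: [0.5548, 0.2014, 0.0864]
orientation: [180.0, -0.0, -95.6]
force: [-0.4, 0.3, 0.1]
opening: 0.0004
gripper_force: 0.0
```

>>> apply_moves(targets=[{"travel":[0,0,2],"roll":0,"jaw":0},{"travel":[0,0,1],"roll":0,"jaw":0},{"travel":[0,0,0],"roll":0,"jaw":0}])

```text
clock: 16.0
tool_pos: [0.5549, 0.2014, 0.0836]
orientation: [180.0, -0.0, -95.6]
force: [-1.0, 0.4, 0.3]
opening: 0.0006
gripper_force: 0.0
```

>>> apply_moves(targets=[{"travel":[0,0,1],"roll":0,"jaw":0},{"travel":[0,0,1],"roll":0,"jaw":0},{"travel":[0,0,0],"roll":0,"jaw":0}])

```text
clock: 16.3
tool_pos: [0.555, 0.2015, 0.0817]
orientation: [180.0, -0.0, -95.6]
force: [-0.8, -0.0, 0.4]
opening: 0.0001
gripper_force: 0.0
```

>>> apply_moves(targets=[{"travel":[0,0,1],"roll":0,"jaw":0},{"travel":[0,0,1],"roll":0,"jaw":0},{"travel":[0,0,0],"roll":0,"jaw":0}])

```text
clock: 16.6
tool_pos: [0.555, 0.2015, 0.0798]
orientation: [-180.0, 0.0, -95.6]
force: [-1.6, -0.9, 2.2]
opening: 0.0008
gripper_force: 1.2
```

>>> apply_moves(targets=[{"travel":[0,0,1],"roll":0,"jaw":0},{"travel":[0,0,1],"roll":0,"jaw":0},{"travel":[0,0,0],"roll":0,"jaw":0}])

```text
clock: 16.9
tool_pos: [0.555, 0.2015, 0.0778]
orientation: [-180.0, -0.0, -95.6]
force: [-1.0, 0.6, 3.2]
opening: 0.0003
gripper_force: 1.7
```

>>> apply_moves(targets=[{"travel":[0,0,1],"roll":0,"jaw":0},{"travel":[0,0,1],"roll":0,"jaw":0},{"travel":[0,0,0],"roll":0,"jaw":0}])

```text
clock: 17.2
tool_pos: [0.555, 0.2015, 0.0758]
orientation: [-180.0, 0.0, -95.6]
force: [-2.0, -0.7, 5.0]
opening: 0.0004
gripper_force: 2.3
```

>>> apply_moves(targets=[{"travel":[0,0,1],"roll":0,"jaw":0},{"travel":[0,0,0.5],"roll":0,"jaw":0},{"travel":[0,0,0],"roll":0,"jaw":0}])

```text
clock: 17.5
tool_pos: [0.555, 0.2015, 0.0754]
orientation: [-180.0, 0.0, -95.6]
force: [-5.5, -0.5, 13.8]
opening: 0.0004
gripper_force: 6.4
```

The force jumped to 14 N at the stop, so the button is fully down. Releasing.

>>> apply_moves(targets=[{"travel":[0,0,0],"roll":0,"jaw":0},{"travel":[0,0,-5],"roll":0,"jaw":0},{"travel":[0,0,-10],"roll":0,"jaw":0},{"travel":[0,0,-20],"roll":0,"jaw":0},{"travel":[0,0,-30],"roll":0,"jaw":0},{"travel":[0,0,-30],"roll":0,"jaw":0},{"travel":[0,0,-10],"roll":0,"jaw":0},{"travel":[0,0,0],"roll":0,"jaw":0},{"travel":[0,0,0],"roll":0,"jaw":0}])

```text
clock: 18.4
tool_pos: [0.5544, 0.2013, 0.1784]
orientation: [179.9, -0.0, -95.6]
force: [-0.5, 0.1, -0.7]
opening: 0.0002
gripper_force: 0.0
```

```bash
python3 mark.py; python3 -c "
from plant import ctrl
print(ctrl.close_job())"
```

```text
wrist [(0, 0.0), (3, 0.0), (6, 0.0), (9, 0.0)]
scene [(189, 0.96), (192, 0.96), (195, 0.92), (186, 0.64)]
top [(189, 1.0), (192, 1.0), (186, 0.88), (195, 0.72)]
[0.55427023 0.20109797 0.1777816 ] -95.62986618853795 [-0.11350061 -0.08225227 -1.19751825] 18.55
the job is handed in; nothing more can be done
None
```

The timer wheel was clicked three times and its mark stands at the pointer; the start button on the farthest box was pressed fully down and released, the stop button and loose things were left alone, and the job was handed in at about 18.6 s, with no verdict returned.

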